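# Close the outlet gate of a sorting tote and tilt its rock plugs into that corner

## Task

The white outlet gate in the cut-off corner of the grey sorting tote is standing up: with the tote flat on the table, press the gate down until it is fully home, so that nothing can slip out. Then lift the tote by the steel handle bar at the opposite corner, leaving the bottom edge under the gate resting on the table, until the tote leans about 30 degrees and all five rock plugs have slid into the gate corner. Finish while holding the tote still at that tilt by its handle, with no plug spilled and nothing else on the table disturbed.

Things in the scene. Friction and masses are not known exactly. Their poses are not given: they have to be found in the camera images.
- tote: Open grey plastic sorting tote, loose on the table, 0.3 to 0.65 kg: a square of 150 mm side with walls 55 mm high and 4 mm thick and a floor 4 mm thick. Two opposite corners are cut off: the smaller cut (44 mm wide) is the outlet corner with the gate, the larger cut (70 mm wide) carries the handle. Origin: on the underside, under the square's centre. x points along the diagonal to the outlet corner (outlet face at x = 84 mm), z up; the handle corner's face is at x = -71 mm.
- handle_bar (a point): Middle of the tote's steel lifting handle: a round bar 10 mm thick, 62 mm clear between its side arms, level, running along the tote's y axis, fixed rigidly to the tote. It is at x = -116, y = 0, z = 85 mm in the tote's frame: 45 mm outside the handle corner's wall and 30 mm above the rim. Axes as the tote's.
- outlet_edge (a point): Middle of the bottom edge under the outlet gate, at x = 84, y = 0, z = 0 in the tote's frame; the straight edge, 44 mm long along the tote's y, on which the tote pivots when the handle is lifted. Axes as the tote's.
- gate_top (a point): Centre of the top of the white press pad (18 x 42 mm, long side along the tote's y) of the outlet gate, at x = 77, y = 0 mm in the tote's frame. Its top is 76 mm above the tote's underside with the gate fully up and 62 mm with it fully home.
- gate (a joint): How far the outlet gate has been pressed down in its guides, m: 0 = fully up, 0.014 = fully home. It starts at 0 to 0.003, stays where it is left, and takes a push of about 6 N to move, after which it stops hard.
- plug0_center (a point): Centre of a loose drilled rock plug, a disc 22 mm across and 10 mm high, about 12 g, standing flat on the tote's floor. It slides on the floor once the tote leans about 15 degrees, and along the walls into the corner from about 22 degrees.
- plug1_center (a point): Centre of a loose drilled rock plug, a disc 22 mm across and 10 mm high, about 12 g, standing flat on the tote's floor. It slides on the floor once the tote leans about 15 degrees, and along the walls into the corner from about 22 degrees.
- plug2_center (a point): Centre of a loose drilled rock plug, a disc 22 mm across and 10 mm high, about 12 g, standing flat on the tote's floor. It slides on the floor once the tote leans about 15 degrees, and along the walls into the corner from about 22 degrees.
- plug3_center (a point): Centre of a loose drilled rock plug, a disc 22 mm across and 10 mm high, about 12 g, standing flat on the tote's floor. It slides on the floor once the tote leans about 15 degrees, and along the walls into the corner from about 22 degrees.
- plug4_center (a point): Centre of a loose drilled rock plug, a disc 22 mm across and 10 mm high, about 12 g, standing flat on the tote's floor. It slides on the floor once the tote leans about 15 degrees, and along the walls into the corner from about 22 degrees.
- brush: Bystander, to be left alone: hand brush with a wooden handle, 160 mm long, lying flat near the tote. Origin: at its underside.
- jar: Bystander, to be left alone: squat lidded glass jar, 44 mm across and 50 mm high, standing near the tote's outlet corner. Origin: at its underside.
- lens: Bystander, to be left alone: hand lens with a black handle, about 130 mm long and 8 mm thick, lying flat. Origin: at its underside.
- tape: Bystander, to be left alone: roll of paper tape, 84 mm across, 19 mm high, lying flat. Origin: at its underside.
- core: Bystander, to be left alone: piece of drill core standing on end, 38 mm across, 70 mm high. Origin: at its underside.
- minibox: Bystander, to be left alone: small lidded white box, 76 x 101 mm, 48 mm high. Origin: at its underside.
Things that resemble listed ones, but are neither listed nor needed, are in the scene too. Leave any turquoise look-alike of the tote alone.

How it is judged (in metres and radians):
On the way, in this order (a step that is already met when the one before it is completed fails the run):
1. the outlet gate is pressed fully home while the tote stands flat on the table (value of joint gate above 0.0125 m and angle between tote's own z axis and vertical below 0.1 rad and height (world z) of tote below 0.01 m), for 0.2 s.
2. the tote is lifted by the handle, leaning towards the gate corner with that corner's bottom edge still on the table (distance between the grasp point and handle_bar below 0.045 m and contact force between the fingers and tote above 1 N and angle between tote's own z axis and vertical between 0.35 and 0.75 rad and height (world z) of handle_bar above 0.125 m and height (world z) of outlet_edge below 0.015 m), for 0.2 s.
At the end, for the whole second after the job is handed in: Gate 12.5+ mm down; tote held by its handle bar (grasp within 45 mm of its middle), leaning 20-43 deg, handle bar over 125 mm up, edge under the gate under 15 mm up, touching no bystander; all five plugs inside, 30+ mm past its middle to the gate; all at rest; no bystander moved over 30 mm (all of step 2 and value of joint gate above 0.0125 m and linear speed of each of tote, plug0, plug1, plug2, plug3, plug4 below 0.02 m/s and x of plug0_center in the frame of tote between 0.03 and 0.084 m and z of plug0_center in the frame of tote between 0 and 0.05 m and x of plug1_center in the frame of tote between 0.03 and 0.084 m and z of plug1_center in the frame of tote between 0 and 0.05 m and x of plug2_center in the frame of tote between 0.03 and 0.084 m and z of plug2_center in the frame of tote between 0 and 0.05 m and x of plug3_center in the frame of tote between 0.03 and 0.084 m and z of plug3_center in the frame of tote between 0 and 0.05 m and x of plug4_center in the frame of tote between 0.03 and 0.084 m and z of plug4_center in the frame of tote between 0 and 0.05 m and contact force between tote and brush below 0.3 N and contact force between tote and jar below 0.3 N and contact force between tote and lens below 0.3 N and contact force between tote and tape below 0.3 N and contact force between tote and core below 0.3 N and contact force between tote and minibox below 0.3 N and distance of each of brush, jar, lens, tape, core, minibox from where it was at the start of the episode below 0.03 m); the arm keeps its last pose, push and grip.
It fails at once if a bystander is disturbed (moved more than 30 mm) (distance of any of brush, jar, lens, tape, core, minibox from where it was at the start of the episode above 0.03 m).
It fails at once if a rock plug leaves the tote (distance between any of plug0_center, plug1_center, plug2_center, plug3_center, plug4_center and tote above 0.12 m).
It also fails if it takes over 48 s, if anything falls off the work surface, if the arm or the gripper's body presses on something with over 40 N, if the wrist force passes 120 N, or if a joint passes its speed limit or range.

## Robot

A 7-joint arm with a two-finger parallel gripper is mounted at the origin on the work surface. World frame = base frame: x ahead of the robot, y to its left, z up, the work surface at z = 0. Lengths are in mm, angles in rad, forces in N, time in s.
With the tool pointing down it reaches from about 425 to 875 mm from the base axis. Payload 4.7 kg.
Tool frame: the origin (TCP) lies at the very end of the fingers, on their centre line; the grasp point (between the pads) lies 19 mm behind it (env.tcp_to_grasp is the distance from the TCP to the grasp point, in mm); z points along the fingers, y is the direction in which the jaws open and shut (so a half turn about z gives the same grasp; the last joint's range is limited). The gripper opens to 85 mm and grips with 20 to 120 N. Pads are 22 mm wide; open, the fingers measure 114 mm over their backs; the gripper's body (76 mm by 85 mm) begins 54 mm behind the grasp point. The pads swing forward as they close: fully open they stand 13 mm farther back than shut.
Start: joints at [-1.103, 0.321, -0.07, 1.45, 0.023, 1.371, -0.057], TCP at [284.978, 584.219, 231.349] pointing down, gripper open.
Joint ranges: [-2.86, 2.86], [-0.3, 2.09], [-1.38, 1.24], [0.06, 2.45], [-1.56, 4.7], [0.09, 2.05], [-2.69, 2.69]. Speed limits (rad/s): [2.57, 2.57, 3.14, 3.14, 3.14, 3.14, 3.14].

## Interface

Orientations are given as a rotation vector (axis times angle).
In Python, from plant import env, optics, status gives the robot as it stands. Calls block until the motion is done:
- env.move_ptp(position, orientation): joint-space move of the TCP to a pose.
- env.movel(position, velocity=150, frame=None, force_limit=None): straight line of the TCP; frame=None keeps the orientation; velocity is the mean speed in mm/s. With force_limit (N) it stops when the force on the tool has changed by that much, and returns True; else False.
- env.set_joints(angles): joint-space move.
- env.ungrasp() and env.clamp(): open the fingers fully, or close them until they stop; the grip force is fixed at half the most.
- env.wait(seconds).
- env.solve_ik(position, orientation): joint angles nearest the present ones, or None.
- optics.get_image(name): name is "side" or "top"; returns the picture (420x560x3 uint8, red, green, blue); there is no depth.
- optics.camera_model(name): a dict with "fovy" (degrees; the focal length in pixels is half the picture's height over the tangent of half this angle, whatever the lens; pixels are square), "cx", "cy" (the principal point, pixels), "position" and "orientation" of the camera in the world. Camera axes: x right, y up, looking along -z (the intrinsics and any distortion apply to the point x, -y, -z); pixel columns grow to the right and rows downward; lengths in mm; the calibration is good to about 2 mm. A picture is of the moment at which its call begins. camera_model takes no time and is no camera call.
A pose or a line that the arm cannot do raises env.IKError and nothing moves.
- env.close_job(): hands the job in, once; it reports no verdict.
Readings, each from a call of its own:
- status.get_clock(): time.
- status.get_joints(): joint angles.
- status.get_joint_vel(): joint speeds.
- status.get_tau(): joint torques, N m.
- status.get_ee_pos(): TCP position.
- status.get_tool_rot(): TCP orientation.
- status.get_wrist_force(): force on the tool from outside, world axes, zero at the start.
- status.get_wrist_torque(): the same for the moment, N m.
- status.get_opening(): finger opening in mm.
Only numpy, scipy, OpenCV 4.12 (cv2) and the standard library are available. Lean on these libraries where they do the work, as an engineer would, in place of code of your own. Each camera call takes 0.05 s, during which the arm holds its last target.

## Working session

There is one attempt and no reset: what is moved stays moved. The work goes in short steps, each a Python script; the robot and the scene stay as the last script left them, time stands still between calls to the robot, and variables do not carry over. Pictures are saved under pics/ and viewed, and the job is handed in when it is done.

```bash
ls; mkdir -p pics
python3 - <<'E'
from plant import env, optics, status
import cv2
for n in ("top","side"):
    im=optics.get_image(n); cv2.imwrite(f"pics/{n}0.png",im[:,:,::-1]); print(optics.camera_model(n))
print(status.get_clock(),status.get_ee_pos(),status.get_tool_rot(),status.get_opening())
E
```

```text
pics
{'fovy': 53.81141409810506, 'cx': 280.1691766978572, 'cy': 213.45579110591888, 'position': array([ 377.50620274,    5.9786723 , 1194.72643549]), 'orientation': array([ 0.11407544, -0.12478344, -1.5791388 ])}
{'fovy': 42.02218352851505, 'cx': 277.8028374620601, 'cy': 213.8745812850495, 'position': array([ 359.31877456, 1004.73952464, 1339.25394885]), 'orientation': array([ 0.07106466, -0.97661148, -2.80933991])}
0.1 [284.77144033 583.75226543 230.32732118] [-7.06612579e-01 -3.06077018e+00  2.66839746e-03] 85.29233280170955
```

View pics/top0.png

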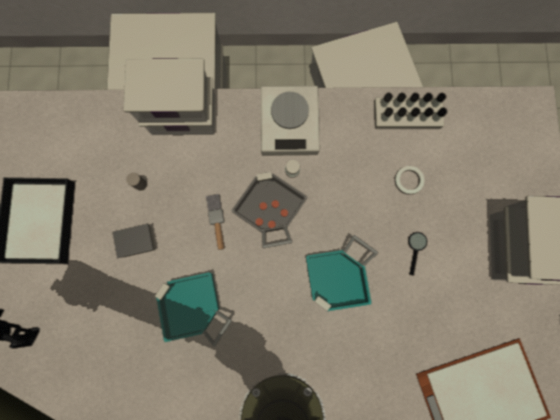

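View pics/side0.png

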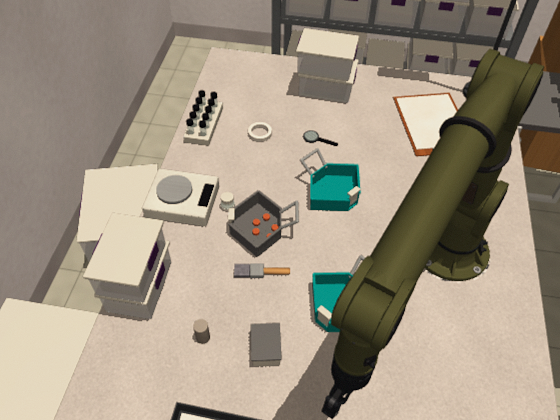

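```bash
cat > h.py <<'E'
import numpy as np, cv2
from scipy.spatial.transform import Rotation as R
from plant import env, optics, status
def cam(n):
    m=optics.camera_model(n); f=210/np.tan(np.radians(m['fovy']/2))
    return m,f,R.from_rotvec(m['orientation'])
def ray(n,u,v):
    m,f,r=cam(n); d=r.apply([(u-m['cx'])/f,-(v-m['cy'])/f,-1.]); return np.array(m['position']),d
def onz(n,u,v,z):
    p,d=ray(n,u,v); return p+d*(z-p[2])/d[2]
def proj(n,P):
    m,f,r=cam(n); c=r.inv().apply(np.asarray(P,float)-m['position']); c=np.atleast_2d(c)
    return np.c_[m['cx']-f*c[:,0]/c[:,2], m['cy']+f*c[:,1]/c[:,2]]
def tri(a,b):
    (p,d),(q,e)=ray('top',*a),ray('side',*b)
    s=np.linalg.lstsq(np.c_[d,-e],q-p,rcond=None)[0]
    A,B=p+s[0]*d,q+s[1]*e; return (A+B)/2,np.linalg.norm(A-B)
def crop(n,im,u0,v0,u1,v1,k,name):
    cv2.imwrite(name,cv2.resize(im[v0:v1,u0:u1,::-1],None,fx=k,fy=k,interpolation=cv2.INTER_CUBIC))
E
python3 - <<'E'
import cv2
from h import *
t=cv2.imread('pics/top0.png')[:,:,::-1]; s=cv2.imread('pics/side0.png')[:,:,::-1]
crop('top',t,220,155,320,255,6,'pics/tc.png'); crop('side',s,210,175,310,275,6,'pics/sc.png')
print(onz('top',269,207,0),onz('side',258,222,0))
E
```

```text
[579.76235107  29.17727593   0.        ] [583.17455182   3.34648856   0.        ]
```

View pics/tc.png

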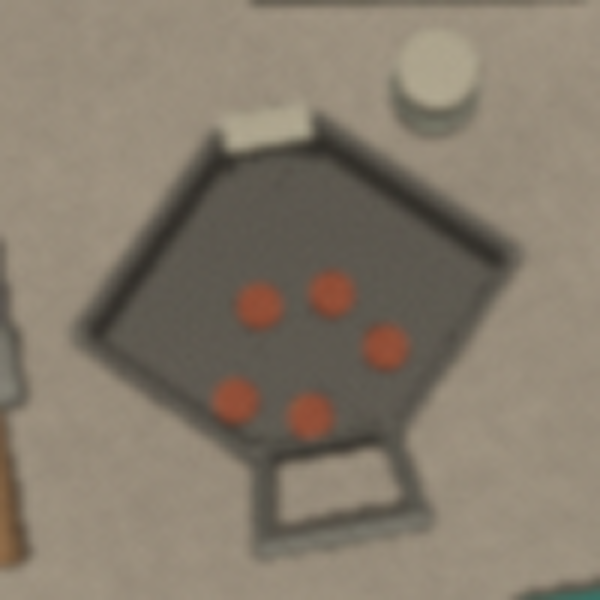

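View pics/sc.png

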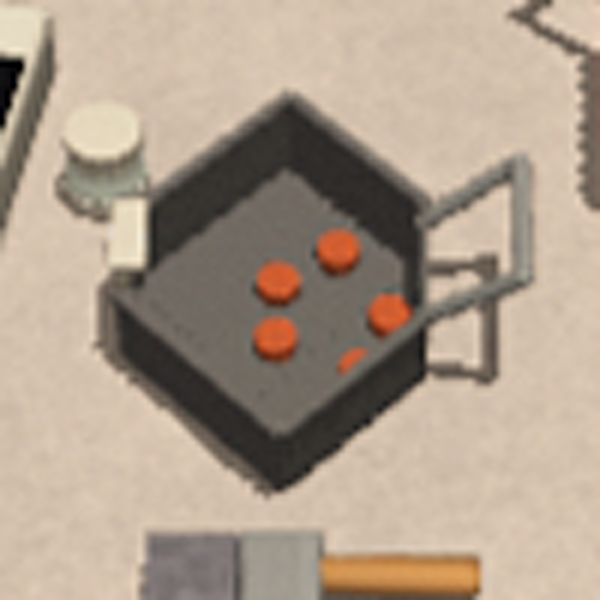

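Run:
```python
from h import *
c=lambda u0,v0,x,y:(u0+(x+.5)/6-.5,v0+(y+.5)/6-.5)
T=lambda x,y:c(220,155,x,y); S=lambda x,y:c(210,175,x,y)
for nm,a,b in [("bar",(343,532),(524,221)),("gate",(268,130),(130,225)),("rim L/near",(80,330),(275,438)),("rim R",(515,255),(290,97)),("handlecorner",(400,437),(428,212))]:
    print(nm,tri(T(*a),S(*b)))
print("bar z85",onz('top',*T(343,532),85),onz('side',*S(524,221),85))
print("gate z75",onz('top',*T(268,130),75),onz('side',*S(130,225),75))
l=onz('top',*T(258,547),80);r=onz('top',*T(432,518),80);print('bardir',(r-l)[:2],np.degrees(np.arctan2(*(r-l)[:2][::-1])))
l=onz('top',*T(222,133),75);r=onz('top',*T(308,115),75);print('gatedir',(r-l)[:2],np.degrees(np.arctan2(*(r-l)[:2][::-1])))
l=onz('top',*T(80,330),55);r=onz('top',*T(515,255),55);print('diag',l,r,np.degrees(np.arctan2(*(r-l)[:2][::-1])))
print('jar',onz('top',*T(436,68),50))
```

```text
bar (array([465.42866705,   7.52479566,  84.40685947]), np.float64(2.252229721387473))
gate (array([653.79023876,  40.09682053,  78.27809509]), np.float64(1.6732857184434846))
rim L/near (array([565.29630466, 129.7353    ,  45.88834194]), np.float64(0.9129475532697866))
rim R (array([597.52208388, -74.1555482 ,  55.92518856]), np.float64(0.36505225040902545))
handlecorner (array([514.79442112, -19.42521378,  46.53594424]), np.float64(2.5115618505236705))
bar z85 [466.51081521   7.5289653   85.        ] [464.24901365   8.06280047  85.        ]
gate z75 [653.73730381  40.20365166  75.        ] [655.41712251  37.42288534  75.        ]
bardir [ 12.12344817 -78.29659594] -81.19821715012782
gatedir [  8.12170948 -39.82897872] -78.47456834263312
diag [564.26578879 128.75878992  55.        ] [597.51479114 -74.21651261  55.        ] -80.69710748496237
jar [689.25218235 -38.97361292  50.        ]
```

```bash
cat >> h.py <<'E'
YAW=np.radians(9.4); O=np.array([579.,26.5,0.])
EX=np.array([np.cos(YAW),np.sin(YAW),0]); EY=np.array([-np.sin(YAW),np.cos(YAW),0]); EZ=np.array([0,0,1.])
def tw(x,y,z): return O+x*EX+y*EY+z*EZ
def ori_grasp(a,s=1):
    """tool z in tote xz-plane, tilted a rad from straight down toward +x(tote); jaw in the same plane"""
    z=np.sin(a)*EX-np.cos(a)*EZ; y=s*(np.cos(a)*EX+np.sin(a)*EZ); x=np.cross(y,z)
    return R.from_matrix(np.c_[x,y,z])
def ori_press(s=1):
    z=-EZ; y=s*EY; return R.from_matrix(np.c_[np.cross(y,z),y,z])
G=env.tcp_to_grasp
def grasp_pose(th,a0,s,barz=85.,back=0.):
    """pose for tote lean th (about outlet edge); a0 = tool pre-tilt at th=0"""
    x,z=-200.,barz; bx=84+x*np.cos(th)+z*np.sin(th); bz=-x*np.sin(th)+z*np.cos(th)
    o=ori_grasp(a0-th,s); zt=o.as_matrix()[:,2]
    return tw(bx,0,bz)+zt*(G-back), o.as_rotvec()
E
python3 - <<'E'
from h import *
print(G)
f=lambda q:None if q is None else np.round(q,2)
for s in (1,-1):
    print('press',s,f(env.solve_ik(tw(77,0,100),ori_press(s).as_rotvec())))
    for a0 in (0,15,25,30):
        for th in (0,15,30):
            print(s,a0,th,f(env.solve_ik(*grasp_pose(np.radians(th),np.radians(a0),s))))
        print('app',f(env.solve_ik(*grasp_pose(0,np.radians(a0),s,back=90))))
E
```

```text
18.700000000000003
press 1 [-0.35  0.43  0.33  1.6  -0.15  1.14  1.74]
1 0 0 [-0.56  0.08  0.51  2.1  -0.05  0.97  0.14]
1 0 15 [-0.48  0.29  0.45  1.79 -0.09  1.35  0.17]
1 0 30 [-0.39  0.53  0.4   1.46 -0.11  1.71  0.19]
app [-0.57 -0.04  0.49  2.01  0.02  1.17  0.08]
1 15 0 [-0.64 -0.13  0.57  2.3   0.07  0.69  0.05]
1 15 15 [-0.55  0.08  0.5   1.99 -0.04  1.08  0.13]
1 15 30 [-0.46  0.33  0.45  1.65 -0.11  1.45  0.17]
app [-0.46 -0.3   0.36  2.24  0.11  0.92  0.01]
1 25 0 [-0.67 -0.25  0.6   2.43  0.21  0.49 -0.06]
1 25 15 [-0.6  -0.06  0.53  2.12  0.02  0.9   0.08]
1 25 30 [-0.51  0.2   0.47  1.79 -0.08  1.27  0.15]
app None
1 30 0 None
1 30 15 [-0.62 -0.13  0.54  2.19  0.06  0.8   0.05]
1 30 30 [-0.53  0.13  0.49  1.86 -0.07  1.17  0.14]
app None
press -1 [-0.51  0.46  0.53  1.6  -0.25  1.15 -1.32]
-1 0 0 None
-1 0 15 [-1.04  0.54  1.22  1.81 -0.42  1.42 -2.66]
-1 0 30 [-0.79  0.74  1.06  1.48 -0.41  1.78 -2.66]
app None
-1 15 0 [ 1.42 -0.23 -1.35  2.25 -0.43  0.73 -2.64]
-1 15 15 None
-1 15 30 [-0.98  0.59  1.22  1.67 -0.45  1.52 -2.66]
app None
-1 25 0 [ 0.89 -0.22 -0.85  2.39 -0.51  0.52 -2.56]
-1 25 15 None
-1 25 30 None
app None
-1 30 0 None
-1 30 15 None
-1 30 30 None
app None
```

Run:
```python
from h import *
env.clamp()
o=ori_press(1).as_rotvec()
env.move_ptp(tw(77,0,130),o)
print(status.get_clock(),status.get_ee_pos(),status.get_opening())
env.movel(tw(77,0,90),velocity=80)
f0=status.get_wrist_force()
print(env.movel(tw(77,0,54),velocity=20,force_limit=25),status.get_ee_pos(),status.get_wrist_force()-f0)
env.wait(0.3); print(status.get_clock(),status.get_ee_pos(),status.get_wrist_force()-f0)
s=optics.get_image('side');t=optics.get_image('top')
crop('side',s,190,155,330,275,5,'pics/s1.png')
```

```text
3.2417 [654.99289889  40.69354768 130.07607917] -0.20791427004560067
True [655.00415781  39.0833623   62.14204928] [-1.1150992  -0.49915386  4.14599522]
5.5833 [655.04256923  39.08210057  62.17450138] [-1.03631274  0.96995222  5.46165847]
```

View pics/s1.png

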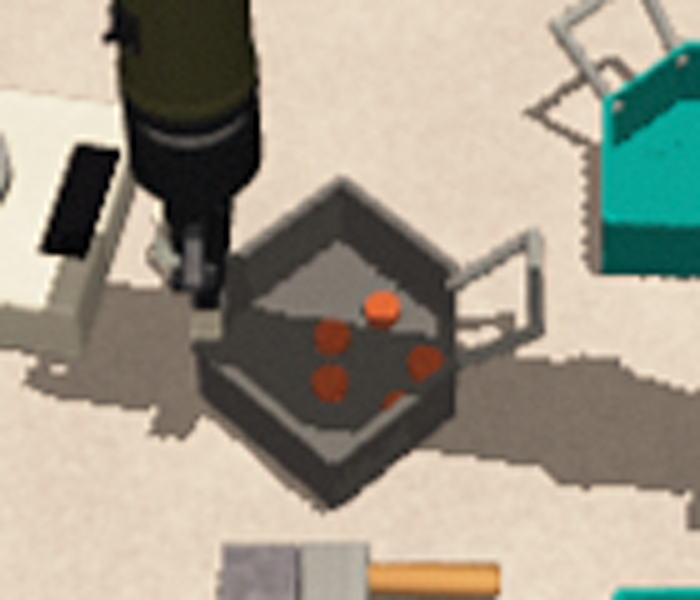

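The fingers sit on the pad at about (205,310) in the crop, the tote is flat and the TCP is at z = 62.1 mm, which matches the home height. I'll press harder once to confirm the hard stop, then retreat and look.

Run:
```python
from h import *
f0=status.get_wrist_force()
print(env.movel(tw(77,0,54),velocity=15,force_limit=30),status.get_ee_pos(),status.get_wrist_force()-f0)
env.wait(0.3);print(status.get_ee_pos())
env.movel(tw(77,0,150),velocity=120)
env.ungrasp()
a0=np.radians(8)
p,o=grasp_pose(0,a0,1,back=90)
env.move_ptp(p,o)
print(status.get_clock(),status.get_ee_pos(),p)
s=optics.get_image('side');t=optics.get_image('top')
crop('side',s,190,155,330,275,5,'pics/s2.png');crop('top',t,220,155,320,255,6,'pics/t2.png')
```

```text
True [655.93278498  39.16369985  62.17336835] [ 0.44644958 -0.20480149  1.96740051]
[655.93457145  39.14025889  62.15210236]
9.5583 [455.2979409    5.97329576 155.99414455] [454.76783216   5.93349798 155.6061133 ]
```

View pics/s2.png

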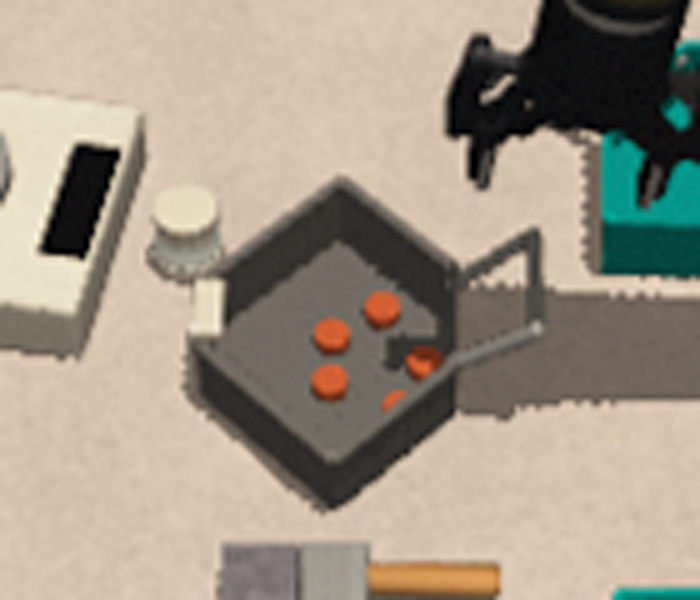

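View pics/t2.png

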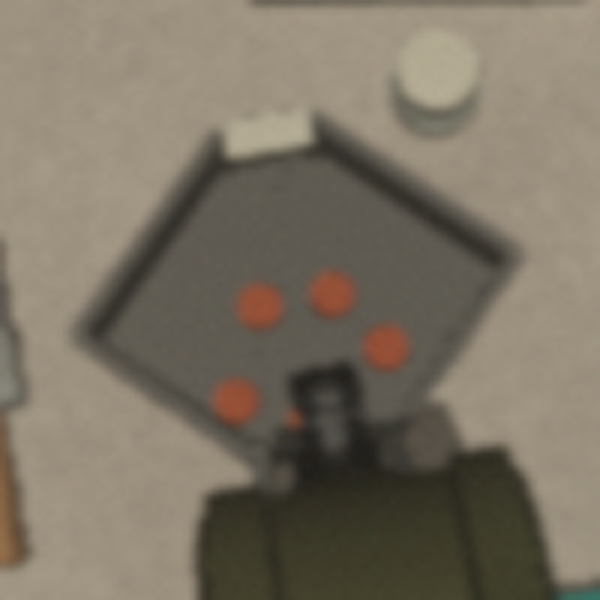

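The gate is visibly lower and stopped hard at 62.15 mm again. The tote, plugs and jar at (187,225) in the side crop are unmoved. Next I descend on the bar and grip it.

Run:
```python
from h import *
a0=np.radians(8)
p,o=grasp_pose(0,a0,1)
f0=status.get_wrist_force()
print(env.movel(p,velocity=60,force_limit=15),status.get_ee_pos(),p)
env.clamp()
print(status.get_clock(),status.get_opening(),status.get_ee_pos(),status.get_wrist_force()-f0)
s=optics.get_image('side')
crop('side',s,190,155,330,275,5,'pics/s3.png')
```

```text
False [467.42872284   8.05014437  66.86523931] [467.1252198    7.97925024  66.48198711]
12.0083 8.002375674931432 [467.50348343   8.09159913  66.8287192 ] [-1.39647172  0.97339934  3.39109383]
```

View pics/s3.png

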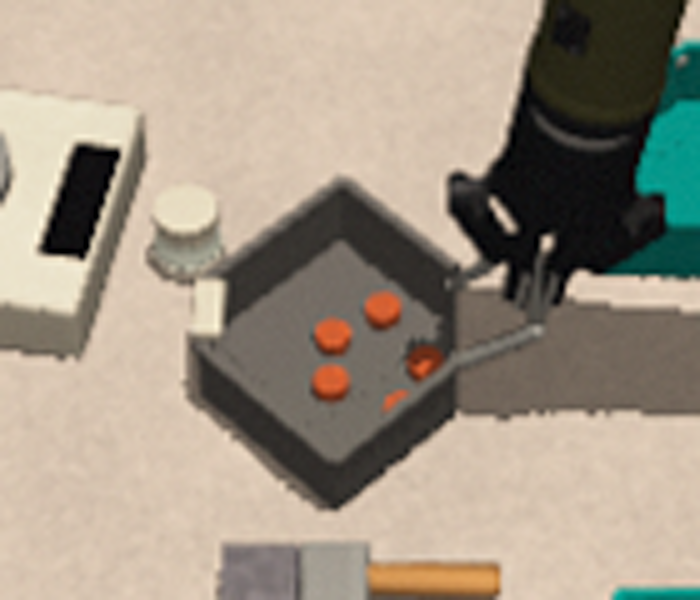

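The jaws hold the bar at (530,300), opening 8 mm, and the tote hasn't shifted. I'll start the arc and check at 14°.

Run:
```python
from h import *
a0=np.radians(8)
for d in np.arange(2,14.1,2):
    p,o=grasp_pose(np.radians(d),a0,1)
    env.movel(p,velocity=25,frame=o)
print(status.get_clock(),status.get_opening(),status.get_ee_pos(),p,status.get_wrist_force())
s=optics.get_image('side');t=optics.get_image('top')
crop('side',s,190,155,330,275,5,'pics/s4.png');crop('top',t,220,155,320,255,6,'pics/t4.png')
```

```text
15.15 7.872721790048944 [488.79099044  11.45610948 112.19283659] [488.77751569  11.56376458 112.26195641] [-1.54111776  1.41054817 -1.5492687 ]
```

View pics/s4.png

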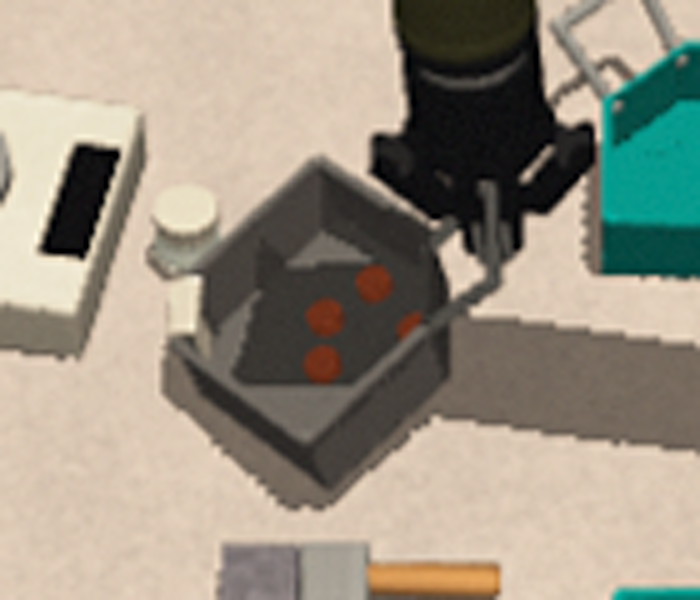

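View pics/t4.png

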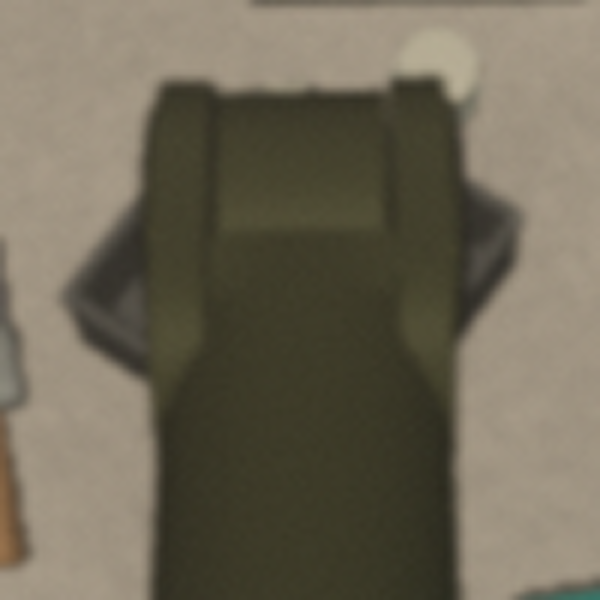

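Run:
```python
from h import *
def totept(x,y,z,th):
    x-=84
    return tw(84+x*np.cos(th)+z*np.sin(th),y,-x*np.sin(th)+z*np.cos(th))
k=lambda uv:((uv-[190,155]+.5)*5-.5).round()
for th in (0,14):
    t=np.radians(th)
    for nm,P in dict(e1=(84,22,0),e2=(84,-22,0),g1=(84,21,62),g2=(84,-21,62),L=(0,106,55),R=(0,-106,55),Lb=(0,106,0),bar=(-116,0,85)).items():
        print(th,nm,k(proj('side',totept(*P,t)))[0])
```

```text
0 e1 [202. 395.]
0 e2 [206. 337.]
0 g1 [196. 331.]
0 g2 [200. 276.]
0 L [334. 458.]
0 R [345. 177.]
0 Lb [336. 512.]
0 bar [536. 283.]
14 e1 [202. 395.]
14 e2 [206. 337.]
14 g1 [170. 333.]
14 g2 [175. 277.]
14 L [305. 439.]
14 R [319. 157.]
14 Lb [331. 493.]
14 bar [493. 233.]
```

The prediction for a 14° lean pivoting on the fixed edge matches what I see: gate corner at about (170,333) and left rim corner at about (306,440). I'll continue to 31°.

Run:
```python
from h import *
a0=np.radians(8)
for d in list(np.arange(16,30.1,2))+[31]:
    p,o=grasp_pose(np.radians(d),a0,1)
    env.movel(p,velocity=25,frame=o)
env.wait(1.0)
print(status.get_clock(),status.get_opening(),status.get_ee_pos(),p,status.get_wrist_force())
s=optics.get_image('side');t=optics.get_image('top')
crop('side',s,190,155,330,275,5,'pics/s5.png');crop('top',t,220,155,320,255,6,'pics/t5.png')
```

```text
20.075 7.816459445682863 [528.71382379  18.15993462 158.64602642] [528.72241223  18.17659932 158.65339478] [-2.7080906  -0.81823239 -0.42721021]
```

View pics/s5.png

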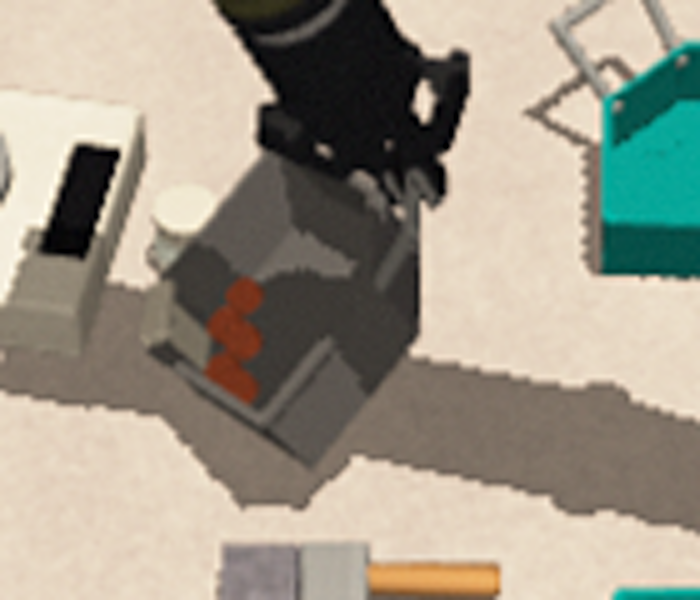

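View pics/t5.png

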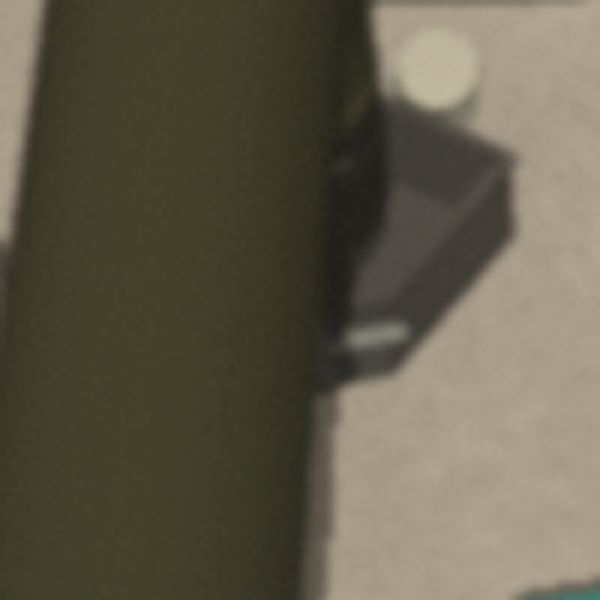

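Run:
```python
from h import *
def totept(x,y,z,th):
    x=x-84
    return tw(84+x*np.cos(th)+z*np.sin(th),y,-x*np.sin(th)+z*np.cos(th))
th=np.radians(31); best=[]
c=np.array([689.3,-39.])
for t in np.linspace(0,1,60):
  for z in np.linspace(0,55,56):
    P=totept(84-84*t,-22-84*t,z,th)
    if P[2]<=52: best.append((np.hypot(*(P[:2]-c)),P))
print(min(best,key=lambda b:b[0]))
k=lambda uv:((uv-[190,155]+.5)*5-.5).round()
for nm,P in dict(e1=(84,22,0),g1=(84,21,62),g2=(84,-21,62),L=(0,106,55),R=(0,-106,55),Lb=(0,106,0),bar=(-116,0,85)).items():
    print(nm,k(proj('side',totept(*P,th)))[0])
for x in (30,): print('x30 line z10:',[k(proj('side',totept(x,y,10,th)))[0] for y in (-60,-30,0,30,60)])
s=optics.get_image('side'); crop('side',s,208,198,263,248,14,'pics/s6.png')
crop('side',s,205,180,255,230,12,'pics/s7.png'); print(status.get_clock())
# top jar centroid
```

```text
(np.float64(34.93806801463722), array([662.47520365, -16.61476162,  51.88528116]))
e1 [202. 395.]
g1 [142. 340.]
g2 [148. 284.]
L [261. 421.]
R [278. 138.]
Lb [313. 470.]
bar [413. 181.]
x30 line z10: [array([274., 253.]), array([271., 291.]), array([269., 330.]), array([266., 370.]), array([264., 411.])]
20.225
```

View pics/s6.png

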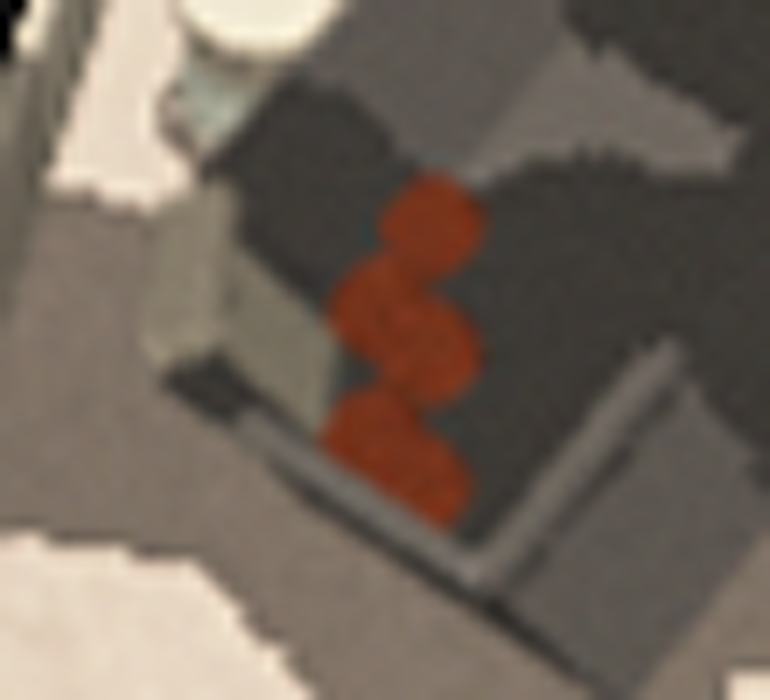

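View pics/s7.png

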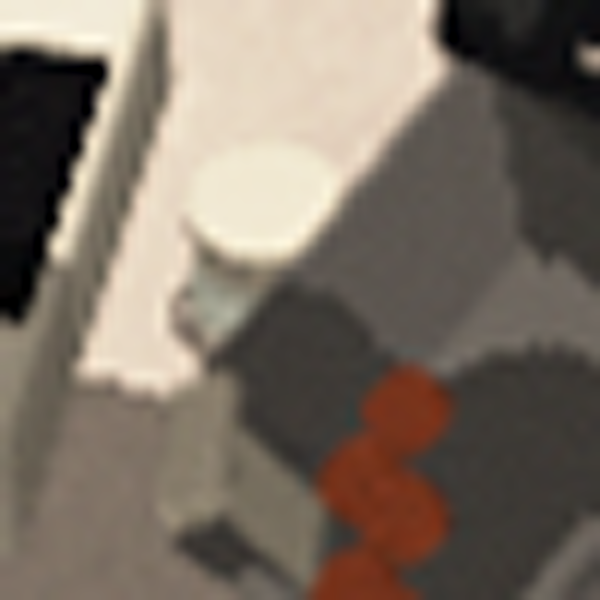

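Run:
```python
from h import *
th=np.radians(31)
ex=np.cos(th)*EX-np.sin(th)*EZ; ez=np.sin(th)*EX+np.cos(th)*EZ; E=tw(84,0,0)
for x,y in [(433,228),(380,305),(432,350),(372,425),(425,482)]:
    p,d=ray('side',208+(x+.5)/14-.5,198+(y+.5)/14-.5)
    P=p+d*(((E+14*ez-p)@ez)/(d@ez)); print(84+(P-E)@ex,(P-E)@EY)
```

```text
46.96800449564867 -30.14880950096898
59.724490406749126 -13.871368464434713
45.034972038944176 3.9907279582664033
59.522580541195744 18.715584720384648
44.54129901948036 39.36590770567127
```

All five plugs sit at x = 44–60 mm in the tote frame, against a limit of 30, and the jar gap is about 13 mm. I'll do a last check that everything is at rest, then hand in.

Run:
```python
from h import *
a=optics.get_image('side').astype(int); env.wait(1); b=optics.get_image('side').astype(int)
print(np.abs(a-b)[190:260,200:300].max(),np.abs(a-b)[190:260,200:300].mean(),status.get_opening(),status.get_ee_pos(),status.get_clock())
env.close_job()
```

```text
24 1.2651904761904762 7.711830479393009 [528.72820097  18.14766946 158.65135991] 21.325
the job is handed in; nothing more can be done
```

I pressed the gate home, lifted the tote by its handle bar to a commanded lean of 31° and handed the job in while holding it there, at about 21 s of the 48 s allowed. Handing in gives no verdict, so the checks below are my own.

- **Gate:** two presses with the tote flat both stopped hard with the tool at z = 62.15 mm, against 62 mm for fully home.
- **Tilt:** at the 14° check, the picture matched a tote pivoting on a fixed outlet edge to within about 2 mm for most points. One bottom-corner point was about 5 mm off. I did not measure the edge height directly. From the commanded arc it should be on the table, with the bar about 175 mm up.
- **Plugs:** I counted all five in the gate corner, at x = 44.5–60 mm in the tote frame (the limit is 30 mm), assuming the 31° lean.
- **Grip and rest:** the jaws stayed closed on the bar at about 7.7 mm and the tool held still. Two pictures 1 s apart differed by 1.3 grey levels on average and at most 24 at one pixel. I took this as camera noise and did not check it further.
- **Bystanders:** the jar showed no movement, and the calculated gap between tote and jar is about 13 mm. The brush was unmoved in the side views. I did not measure the other objects again; the arm stayed clear of them.

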